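# Clear a glass paint-sample plate and show its label end

### The job

Pick up the glass sample plate with the three pastel stubs still lying on it and tip them off over its plain end into the square stub tin; the notched corner marks the frosted label end, and no stub may slide onto that. Then, keeping hold of the plate by its clear part, present it to the painter across the bench: level, label up, at least 15 cm above the bench top, with the frosted end pointing straight away from the robot towards the far edge. Finish while still holding it there, and leave the other things on the bench alone.

Things in the scene. Friction and masses are not known exactly. Their poses are not given: they have to be found in the camera images.
- plate: Clear glass plate, green edges, 160 long x 64 wide x 8 mm thick, 0.16 to 0.25 kg, lying flat, label up, at any yaw; grip it across its width. Origin: centre of its underside (and of mass). x: along its length to the frosted label end, z: out of the label face. A 16 x 16 mm square notch is cut out of its +x, +y corner (left, from above, label end pointing away).
- label (a point): Centre of the frosted label on the plate's upper face, at plate x = +58 mm; the frosting covers x = +36 to +80 mm, the rest is clear glass with three grey swatches dried on its underside. The corner notch is at this end. Axes as the plate's.
- plain_end (a point): Middle of the plate's plain end (square corners, no notch) on its upper edge, at plate x = -80 mm; axes as the plate's.
- stub_a_center (a point): Centre of a hard square pastel stub, 28 x 15 x 15 mm, 11 to 17 g, grey to black, lying loose on the plate's clear part; x is its length. It slides on the glass at a slope of about 16 to 23 degrees.
- stub_b_center (a point): Centre of a hard square pastel stub, 22 x 17 x 17 mm, 11 to 17 g, grey to black, lying loose on the plate's clear part; x is its length. It slides on the glass at a slope of about 16 to 23 degrees.
- stub_c_center (a point): Centre of a hard square pastel stub, 24 x 15 x 15 mm, 11 to 17 g, grey to black, lying loose on the plate's clear part; x is its length. It slides on the glass at a slope of about 16 to 23 degrees.
- tin: Open square steel tin for stubs, 150 x 150 x 55 mm outside, walls and floor 3 mm, 0.4 kg, standing loose on the bench, empty. Origin: centre of its underside; x and y along its sides, z up.
- ahead (a point): Point on the bench top straight ahead of the robot, 350 mm short of the far edge where the painter stands; its x axis points straight away from the robot (world x).
- brush_pot: White pot, 112 mm across, with brushes, 270 mm tall in all; origin under its centre. Leave alone.
- tape_measure: Yellow tape measure, 70 x 34 x 64 mm; origin under its centre. Leave alone.
- paint_tube: Metal paint tube lying down, 130 x 40 x 22 mm; origin under its centre. Leave alone.
- medium_jar: Amber glass jar with a lid, 60 mm across, 90 mm tall; origin under its centre. Leave alone.

How it is judged:
On the way, in this order (a step that is already met when the one before it is completed fails the run):
1. the plate is lifted in the gripper with all three stubs still on it (contact force between plate and the fingers above 1 N and height (world z) of plate above 0.045 m and height (world z) of each of stub_a_center, stub_b_center, stub_c_center above 0.055 m), for 0.2 s.
2. all three stubs are in the tin while the plate is still held (contact force between plate and the fingers above 1 N and x of stub_a_center in the frame of tin between -0.073 and 0.073 m and y of stub_a_center in the frame of tin between -0.073 and 0.073 m and z of stub_a_center in the frame of tin between 0 and 0.055 m and x of stub_b_center in the frame of tin between -0.073 and 0.073 m and y of stub_b_center in the frame of tin between -0.073 and 0.073 m and z of stub_b_center in the frame of tin between 0 and 0.055 m and x of stub_c_center in the frame of tin between -0.073 and 0.073 m and y of stub_c_center in the frame of tin between -0.073 and 0.073 m and z of stub_c_center in the frame of tin between 0 and 0.055 m), for 0.2 s.
At the end, for the whole second after the job is handed in: All stubs in the upright tin. Fingers hold the plate, grip centre at most 32 mm towards the label end from its middle; underside over 140 mm above the bench, nothing else touching it, still, label up, level within 0.2 rad, frosted end pointing straight away from the robot within 0.3 rad (all of step 2 and height (world z) of plate above 0.14 m and angle between plate's own z axis and vertical below 0.2 rad and angle between the x axis of plate and the x axis of ahead, either way round below 0.3 rad and ((world x of label above 0.3 m and world x of plain_end below 0.3 m) or (world x of label above 0.4 m and world x of plain_end below 0.4 m) or (world x of label above 0.5 m and world x of plain_end below 0.5 m) or (world x of label above 0.6 m and world x of plain_end below 0.6 m) or (world x of label above 0.7 m and world x of plain_end below 0.7 m) or (world x of label above 0.8 m and world x of plain_end below 0.8 m) or (world x of label above 0.9 m and world x of plain_end below 0.9 m)) and x of the grasp point in the frame of plate below 0.032 m and linear speed of plate below 0.03 m/s and contact force between plate and tin below 0.1 N and contact force between plate and brush_pot below 0.1 N and angle between tin's own z axis and vertical below 0.1 rad); the arm keeps its last pose, push and grip.
It fails at once if a stub slides onto the frosted label end ((x of stub_a_center in the frame of plate between 0.044 and 0.085 m and y of stub_a_center in the frame of plate between -0.035 and 0.035 m and z of stub_a_center in the frame of plate between 0.005 and 0.03 m) or (x of stub_b_center in the frame of plate between 0.044 and 0.085 m and y of stub_b_center in the frame of plate between -0.035 and 0.035 m and z of stub_b_center in the frame of plate between 0.005 and 0.03 m) or (x of stub_c_center in the frame of plate between 0.044 and 0.085 m and y of stub_c_center in the frame of plate between -0.035 and 0.035 m and z of stub_c_center in the frame of plate between 0.005 and 0.03 m)).
It fails at once if a bystander (brush pot, tape measure, paint tube, jar) is moved more than 30 mm (distance of any of brush_pot, tape_measure, paint_tube, medium_jar from where it was at the start of the episode above 0.03 m).
It also fails if it takes over 61 s, if anything falls off the work surface, if the arm or the gripper's body presses on something with over 40 N, if the wrist force passes 120 N, or if a joint passes its speed limit or range.

### The arm

A 6-joint arm with a two-finger parallel gripper is mounted at the origin on the work surface. World frame = base frame: x ahead of the robot, y to its left, z up, the work surface at z = 0. Lengths are in m, angles in rad, forces in N, time in s.
With the tool pointing down it reaches from about 0.35 to 0.975 m from the base axis. Payload 17.4 kg.
Tool frame: the origin (TCP) lies at the very end of the fingers, on their centre line; the grasp point (between the pads) lies 19 mm behind it (arm.hold_point_z is the distance from the TCP to the grasp point, in m); z points along the fingers, y is the line along which they close (so a half turn about z gives the same grasp; the last joint's range is limited). The gripper opens to 85 mm and grips with 20 to 120 N. Pads are 22 mm wide; open, the fingers measure 114 mm over their backs; the gripper's body (76 mm by 85 mm) begins 54 mm behind the grasp point. The pads swing forward as they close: fully open they stand 13 mm farther back than shut.
Start: joints at [-1.317, 0.116, 1.442, -0, 1.584, -0.038], TCP at [0.194, -0.646, 0.231] pointing down, gripper open.
Joint ranges: [-2.83, 2.83], [-0.83, 2.19], [0.07, 2.5], [-1.14, 4.28], [0.01, 3], [-2.97, 2.97]. Speed limits (rad/s): [1.89, 1.89, 2.22, 3.14, 3.14, 3.14].

### API

Orientations are given as a unit quaternion [w, x, y, z].
In Python, from station import arm, vision gives the robot as it stands. The module is installed in compiled form; this text tells all that it offers.
- The arm moves only by the tool apply_moves, never from a script. Its argument "commands" is text: rows parted by semicolons, each of 4 numbers parted by spaces: the shift along the tool's x, y, z in m, then the turn about the tool's z in rad. In form: dx dy dz spin; .... A call has 1 to 5 rows; each row is the pose to reach, as a shift and turn from the pose commanded when the call began, along the tool's axes at that moment; what a row does not reach only later rows make up. A row lasts 1/12 s, in which the tool goes at most 41.7 mm and 7.16 degrees, less where a joint would pass 70% of its speed; a pose out of reach is approached as far as the arm can. A call with a gripper value outside its range is refused whole. "fingers" is the opening, from -1 (shut) to 1 (fully open), set as the call begins (left out, the last holds). The fingers move at their own pace and stop on an object; "force" is the grip in N (left out, the last holds). Time passes only in rows, so rows that repeat a pose let the fingers close. It gives the time, the measured TCP pose, the force, the opening and the grip force at its end, in the units of the state.
- arm.observe(): the state, without advancing time (a new reading comes with each control period).
- vision.capture(name): name is "scene" or "top"; returns (picture, depth): 400x640x3 uint8, blue, green, red; 400x640 float32, m along the optical axis (not along the pixel's ray), 0 where there is no reading.
- vision.camera_params(name): a dict with "K" (3x3 intrinsics, pixels), "view" (4x4, takes a point from world to camera coordinates). Camera axes: x right, y up, looking along -z (the intrinsics and any distortion apply to the point x, -y, -z); pixel columns grow to the right and rows downward; lengths in m; the calibration is good to about 2 mm. A picture is of the moment at which its call begins. camera_params takes no time and is no camera call.
- arm.job_done(): hands the job in; it is judged then, once.
The state is a dict: "time": time; "joints": joint angles; "qd": joint speeds; "joint_efforts": joint torques, N m; "tcp_pos": TCP position; "tool_rot": TCP orientation; "contact_force": force on the tool from outside, world axes, zero at the start; "moment": the same for the moment, N m; "grip_width": finger opening in m; "grip_force": force on a finger pad.
Only numpy, scipy, OpenCV 4.12 (cv2) and the standard library are available. Lean on these libraries where they do the work, as an engineer would, in place of code of your own. Each camera call takes 0.05 s, during which the arm holds its last target. There are 200 camera calls.

## Working session

There is one attempt and no reset: what is moved stays moved. The work goes in short steps, Python scripts to look and compute and a tool call to move; the robot and the scene stay as the last step left them, time stands still between calls to the robot, and variables do not carry over. Pictures are saved under pics/ and viewed, at most 10 in all, crops included, and the job is handed in when it is done.

Besides the shell and the picture viewer there is one more tool, called after "Request:" by a JSON object that holds its "op" and its "data". apply_moves: Moves the arm, as the interface text tells. Its arguments: {"type":"object","properties":{"commands":{"type":"string"},"fingers":{"type":"number"},"force":{"type":"number"}},"required":["commands"]}

```bash
mkdir -p pics
cat > h.py <<'E'
import numpy as np, cv2
from station import arm, vision
def cap(n, save=None):
    im,d=vision.capture(n)
    if save: cv2.imwrite('pics/'+save,im)
    return im,d
def ray(n,u,v):
    p=vision.camera_params(n);K=np.array(p['K']);V=np.array(p['view'])
    r=np.linalg.inv(K)@[u,v,1.]; r=np.array([r[0],-r[1],-r[2]])
    return V[:3,:3].T@(-V[:3,3]), V[:3,:3].T@r
def atz(n,u,v,z):
    c,r=ray(n,u,v); return c+r*(z-c[2])/r[2]
def pts(n,d):
    v,u=np.mgrid[:d.shape[0],:d.shape[1]]
    p=vision.camera_params(n);K=np.array(p['K']);V=np.array(p['view'])
    x=(u-K[0,2])/K[0,0]*d;y=(v-K[1,2])/K[1,1]*d
    P=np.stack([x,-y,-d],-1)-V[:3,3]
    return P@V[:3,:3]
E
python3 - <<'E'
from h import *
for n in('scene','top'):
    im,d=cap(n,n+'0.png'); np.save(n+'0.npy',d); p=vision.camera_params(n); print(n,np.round(p['K'],1).tolist(),np.round(p['view'],3).tolist(),[k for k in p])
print(arm.observe())
E
```

```text
scene [[455.4, 0.0, 322.2], [0.0, 455.4, 194.8], [0.0, 0.0, 1.0]] [[-0.847, 0.531, 0.008, 0.511], [-0.344, -0.561, 0.753, 0.187], [0.405, 0.636, 0.658, -1.498], [0.0, 0.0, 0.0, 1.0]] ['K', 'view']
top [[491.6, 0.0, 311.7], [0.0, 491.6, 197.8], [0.0, 0.0, 1.0]] [[-0.014, -1.0, -0.007, 0.004], [0.996, -0.015, 0.085, -0.591], [-0.086, -0.006, 0.996, -1.628], [0.0, 0.0, 0.0, 1.0]] ['K', 'view']
{'time': 0.1, 'joints': array([-1.31679860e+00,  1.16426380e-01,  1.44218334e+00,  1.81417781e-05,
        1.58400155e+00, -3.77886022e-02]), 'qd': array([-0.00059008, -0.00183076, -0.00257676, -0.00060225,  0.00047562,
       -0.00051217]), 'joint_efforts': array([ 3.82970335e-03, -7.33669209e+01, -6.33791542e+01,  3.93324711e-06,
        5.28817414e-03, -4.34361411e-06]), 'tcp_pos': array([ 0.19413482, -0.64630621,  0.23065324]), 'tool_rot': array([-5.07310252e-04,  9.89376310e-01,  1.45376261e-01, -4.59337815e-05]), 'contact_force': array([ 0.71959741, -0.08608475,  0.46721858]), 'moment': array([0.02512572, 0.01859262, 0.02079274]), 'grip_force': 0.0, 'grip_width': 0.08545115568182284}
```

View pics/top0.png

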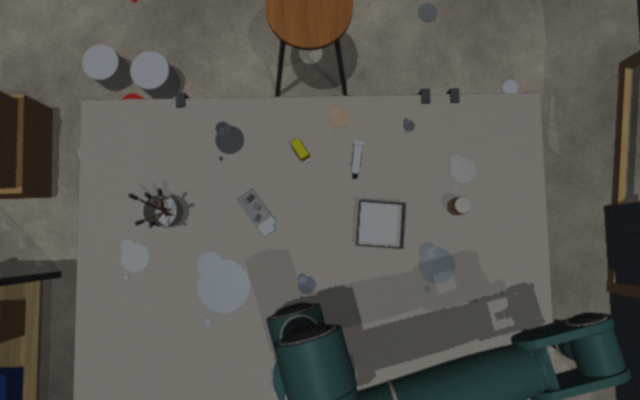

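View pics/scene0.png

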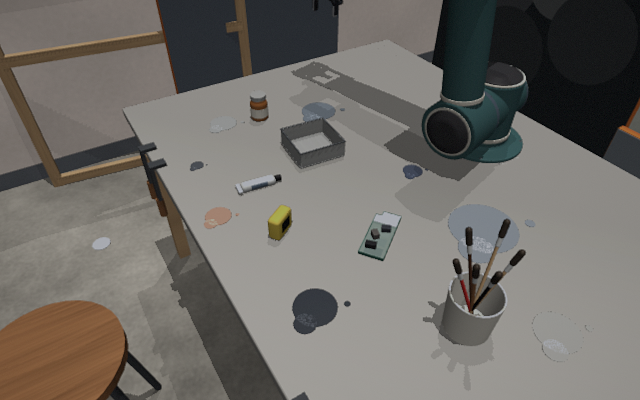

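The top view shows the plate at about (257,212), its label end lower right near (267,229), and the tin at (381,223). The tape is at (300,149), the tube at (357,160), the jar at (459,206) and the pot at (163,210). I'll enlarge the plate and tin.

Run:
```python
import cv2,numpy as np
t=cv2.imread('pics/top0.png');s=cv2.imread('pics/scene0.png')
a=cv2.resize(t[180:245,230:290],None,fx=6,fy=6,interpolation=cv2.INTER_CUBIC)
b=cv2.resize(s[205:265,350:410],None,fx=6,fy=6,interpolation=cv2.INTER_CUBIC)
h=390;b=cv2.copyMakeBorder(b,0,h-b.shape[0],0,0,0)
cv2.imwrite('pics/crop1.png',cv2.convertScaleAbs(np.hstack([a,b]),alpha=1.4))
c=cv2.resize(t[190:255,345:415],None,fx=6,fy=6,interpolation=cv2.INTER_CUBIC);cv2.imwrite('pics/crop2.png',c)
```

```text
(no output)
```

View pics/crop1.png

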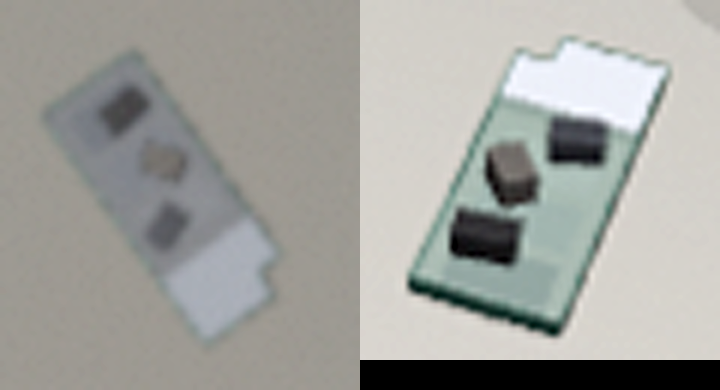

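View pics/crop2.png

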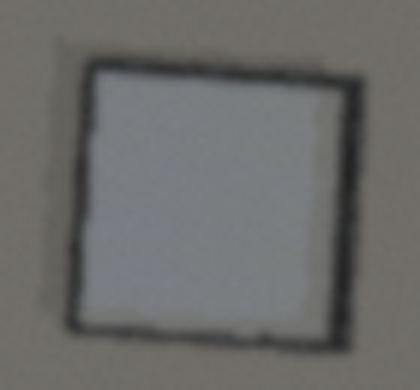

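Run:
```python
from h import *
from scipy.optimize import least_squares
f=lambda c,o:((np.array(c)+.5)/6-.5+np.array(o))
def tri(a,b):
    (c1,r1),(c2,r2)=ray('top',*a),ray('scene',*b)
    s=np.linalg.lstsq(np.stack([r1,-r2],1),c2-c1,rcond=None)[0]
    return (c1+r1*s[0]+c2+r2*s[1])/2
# plate corners: plainleft(+y,label away view)... 
T=[(135,52),(43,105),(210,348)]; S=[(562-360,322),(410-360,278),(670-360,68)]
top=[f(c,(230,180)) for c in T]; sc=[f(c,(350,205)) for c in S]
# image identification: top (43,105)=plain corner on -y? print both pairings
for k,c in zip(T,top): print('top z=8',k,atz('top',*c,.008).round(4))
for k,c in zip(S,sc): print('scene z=8',k,atz('scene',*c,.008).round(4))
R=[(90,62),(361,80),(347,348),(70,330)]
for c in R: print('tin',atz('top',*f(c,(345,190)),.055).round(4))
for n in('top','scene'):
    d=np.load(n+'0.npy');P=pts(n,d)
    np.save(n+'P.npy',P)
    for nm,u,v in [('bench',330,250),('label',266,228),('floor',381,223)] if n=='top' else [('bench',340,200),('label',388,220)]:
        print(n,nm,P[v,u].round(4))
P=np.load('topP.npy'); print('tin rim zmax',np.percentile(P[190:255,345:415,2],[50,90,97,99.5]).round(4))
Q=P[180:245,230:290]; print('plate z',np.percentile(Q[...,2],[10,50,80,90,95,99]).round(4))
for nm,u0,v0,u1,v1 in[('pot',125,180,185,235),('tape',285,132,315,165),('tube',345,135,370,182),('jar',440,190,475,220)]:
    q=P[v0:v1,u0:u1].reshape(-1,3);q=q[q[:,2]>.012];print(nm,q.min(0).round(3),q.max(0).round(3))
```

```text
top z=8 (135, 52) [0.6283 0.1985 0.008 ]
top z=8 (43, 105) [0.5988 0.2509 0.008 ]
top z=8 (210, 348) [0.4601 0.1569 0.008 ]
scene z=8 (202, 322) [0.5896 0.2536 0.008 ]
scene z=8 (50, 278) [0.6278 0.2025 0.008 ]
scene z=8 (310, 68) [0.4585 0.162  0.008 ]
tin [ 0.5791 -0.1624  0.055 ]
tin [ 0.567  -0.3109  0.055 ]
tin [ 0.4207 -0.2988  0.055 ]
tin [ 0.4326 -0.1481  0.055 ]
top bench [ 0.4151 -0.0634  0.0049]
top label [0.4924 0.1521 0.0064]
top floor [ 0.5037 -0.238   0.0024]
scene bench [0.5579 0.0197 0.0025]
scene label [0.5001 0.158  0.0109]
tin rim zmax [0.0022 0.0131 0.0573 0.0635]
plate z [-0.0043  0.0016  0.0068  0.0101  0.0133  0.0264]
pot [ 0.45  -0.014  0.012] [0.612 0.616 1.673]
tape [ 0.45  -0.014  0.012] [0.801 0.078 1.673]
tube [ 0.45  -0.2    0.012] [ 0.785 -0.014  1.673]
jar [ 0.45  -0.515  0.013] [ 0.584 -0.014  1.673]
```

Run:
```python
from h import *
from scipy.optimize import least_squares
f=lambda c,o:((np.array(c)+.5)/6-.5+np.array(o))
M=np.array([(-80,32),(-80,-32),(80,-32),(64,32),(80,16)])/1e3
T=[(135,52),(43,105),(210,348),(283,255),(275,292)]; S=[(50,278),(202,322),(310,68),(158,50),(208,38)]
O=[atz('top',*f(c,(230,180)),.008)[:2] for c in T]; O2=[atz('scene',*f(c,(350,205)),.008)[:2] for c in S]
def pr(p):
    c,s=np.cos(p[2]),np.sin(p[2]); return M@np.array([[c,s],[-s,c]])+p[:2]
for nm,fun in (('top',lambda p:(pr(p)-O).ravel()),('scene',lambda p:(pr(p)-O2).ravel()),('both',lambda p:np.r_[(pr(p)-O).ravel(),(pr(p)-O2).ravel()])):
    r=least_squares(fun,[.53,.18,-2.55],loss='soft_l1',f_scale=.003); print(nm,r.x.round(4),(1e3*r.fun).round(1))
p=r.x;c,s=np.cos(p[2]),np.sin(p[2]);R=np.array([[c,-s],[s,c]])
for k,o in [((123,110),0),((163,160),0),((168,225),0)]: print((R.T@(atz('top',*f(k,(230,180)),.02)[:2]-p[:2])).round(3))
for k in [(485-360,228),(512-360,165),(578-360,130)]: print('sc',(R.T@(atz('scene',*f(k,(350,205)),.02)[:2]-p[:2])).round(3))
C=np.array([[.5791,-.1624],[.567,-.3109],[.4207,-.2988],[.4326,-.1481]]);print('tin',C.mean(0),np.linalg.norm(C-np.roll(C,1,0),axis=1),[np.arctan2(*(a-b)[::-1]) for a,b in((C[0],C[3]),(C[1],C[2]),(C[3],C[2]),(C[0],C[1]))])
from scipy.spatial.transform import Rotation as Ro
o=arm.observe();print(Ro.from_quat(o['tool_rot'],scalar_first=True).as_matrix().round(4))
# surrounding heights map near targets
P=np.load('sceneP.npy')
for nm,u0,v0,u1,v1 in[('tape',262,200,300,242),('tube',230,170,290,198),('jar',245,88,275,126),('pot',435,215,525,350),('tin',275,115,350,170)]:
    q=P[v0:v1,u0:u1].reshape(-1,3);q=q[(q[:,2]>.012)&(q[:,2]<.4)];print(nm,np.percentile(q,2,axis=0).round(3),np.percentile(q,98,axis=0).round(3))
```

```text
top [ 0.5462  0.1783 -2.5309] [ 1.8 -0.5 -5.4 -0.4  2.3  1.8  0.3  0.1 -1.2 -0.7]
scene [ 0.5425  0.1818 -2.5302] [-1.4 -1.1  0.   0.3  0.2  0.  -0.1  1.2  1.3 -0.4]
both [ 0.5441  0.1801 -2.5298] [-0.3  1.3 -7.6  1.3  0.2  3.4 -1.7  1.7 -3.2  0.9  0.2 -2.7  1.6 -1.4
  1.8 -1.7  1.5 -0.6  2.9 -2.1]
[-0.055  0.009]
[-0.019  0.011]
[ 0.013 -0.008]
sc [-0.054  0.008]
sc [-0.016  0.009]
sc [ 0.015 -0.011]
tin [ 0.49985 -0.23005] [0.14719626 0.14899215 0.14679952 0.15116911] [np.float64(-0.09730267299466891), np.float64(-0.08251895443298166), np.float64(1.4919950116242648), np.float64(1.4894944551865001)]
[[ 9.577e-01  2.877e-01 -2.000e-04]
 [ 2.877e-01 -9.577e-01  1.000e-03]
 [ 1.000e-04 -1.000e-03 -1.000e+00]]
tape [0.722 0.019 0.014] [0.788 0.066 0.067]
tube [ 0.66  -0.174  0.013] [ 0.782 -0.136  0.026]
jar [ 0.53  -0.506  0.015] [ 0.584 -0.455  0.094]
pot [0.5   0.437 0.017] [0.605 0.54  0.251]
tin [ 0.42  -0.307  0.013] [ 0.578 -0.147  0.06 ]
```

The plate is at (0.544, 0.180) with yaw −2.53. The stubs lie at about x = −55, −18 and +14 mm on it. The tin is at (0.500, −0.230) with yaw −0.087. First I'll go above the plate.

```bash
cat >> h.py <<'E'
from scipy.spatial.transform import Rotation as Ro
def to(x,y,z,yaw):
    """tool-axis shift and spin to put TCP at xyz with plate yaw (plate x = -tool x)"""
    o=arm.observe();R=Ro.from_quat(o['tool_rot'],scalar_first=True).as_matrix()
    d=R.T@(np.array([x,y,z])-o['tcp_pos']); cur=np.arctan2(-R[1,0],-R[0,0])
    s=-(yaw-cur); s=(s+np.pi)%(2*np.pi)-np.pi
    print('t',round(o['time'],2),'tcp',o['tcp_pos'].round(4),'yaw',cur.round(4),'F',o['contact_force'].round(1),'w',round(o['grip_width'],4),'gf',round(o['grip_force'],1),'q6',o['joints'][5].round(2)); print('shift',d.round(4),'spin',round(s,4),'n',np.linalg.norm(d).round(3))
E
python3 -c "
from h import *
print(arm.hold_point_z); to(.5416,.1783,.12,-2.53)"
```

```text
0.0187
t 0.1 tcp [ 0.1941 -0.6463  0.2307] yaw -2.8498 F [ 0.7 -0.1  0.5] w 0.0855 gf 0.0 q6 -0.04
shift [ 0.57   -0.6897  0.1114] spin -0.3198 n 0.902
```

Request:
{"op": "apply_moves", "data": {"commands": "0.12 -0.145 0 0;0.12 -0.145 0 0;0.12 -0.145 0 0;0.12 -0.145 0 0;0.12 -0.145 0 0", "fingers": 1}}

```text
time: 0.52
tcp_pos: [0.2684, -0.4698, 0.2312]
tool_rot: [-0.0, 0.989, 0.146, 0.0]
contact_force: [-0.6, 0.2, -0.4]
grip_width: 0.0853
grip_force: 0.0
```

Request:
{"op": "apply_moves", "data": {"commands": "0.12 -0.145 0 0;0.12 -0.145 0 0;0.12 -0.145 0 0;0.12 -0.145 0 0;0.12 -0.145 0 0"}}

```text
time: 0.93
tcp_pos: [0.3414, -0.2965, 0.2313]
tool_rot: [-0.0, 0.989, 0.146, 0.0]
contact_force: [1.0, -0.2, -0.1]
grip_width: 0.085
grip_force: 0.0
```

Request:
{"op": "apply_moves", "data": {"commands": "0.12 -0.145 0 0;0.12 -0.145 0 0;0.12 -0.145 0 0;0.12 -0.145 0 0;0.12 -0.145 0 0"}}

```text
time: 1.35
tcp_pos: [0.4144, -0.1229, 0.2313]
tool_rot: [-0.0, 0.989, 0.146, 0.0]
contact_force: [-1.2, -1.1, -1.0]
grip_width: 0.0854
grip_force: 0.0
```

Request:
{"op": "apply_moves", "data": {"commands": "0.12 -0.145 0 0;0.12 -0.145 0 0;0.12 -0.145 0 0;0.12 -0.145 0 0;0.12 -0.145 0 0"}}

```text
time: 1.77
tcp_pos: [0.4876, 0.0507, 0.2309]
tool_rot: [-0.0, 0.989, 0.146, -0.0]
contact_force: [-0.1, -1.2, 0.3]
grip_width: 0.0855
grip_force: 0.0
```

```bash
python3 -c "
from h import *
to(.5416,.1783,.12,-2.53)"
```

```text
t 1.77 tcp [0.4876 0.0507 0.2309] yaw -2.8478 F [-0.1 -1.2  0.3] w 0.0855 gf 0.0 q6 1.33
shift [ 0.0886 -0.1064  0.111 ] spin -0.3178 n 0.177
```

Request:
{"op": "apply_moves", "data": {"commands": "0.0886 -0.1064 0.111 -0.318;0.0886 -0.1064 0.111 -0.318;0.0886 -0.1064 0.111 -0.318;0.0886 -0.1064 0.111 -0.318;0.0886 -0.1064 0.111 -0.318"}}

```text
time: 2.18
tcp_pos: [0.5404, 0.1774, 0.1154]
tool_rot: [-0.0, 0.954, 0.301, -0.003]
contact_force: [0.3, -0.1, -1.7]
grip_width: 0.0852
grip_force: 0.0
```

Request:
{"op": "apply_moves", "data": {"commands": "0 0 0.04 0;0 0 0.07 0;0 0 0.08 0;0 0 0.08 0"}}

```text
time: 2.52
tcp_pos: [0.5399, 0.1739, 0.038]
tool_rot: [-0.0, 0.954, 0.3, -0.002]
contact_force: [-0.0, 0.4, 0.0]
grip_width: 0.0855
grip_force: 0.0
```

```bash
python3 -c "
from h import *
im,d=cap('scene'); cv2.imwrite('pics/s1.png',cv2.resize(im[130:280,310:460],None,fx=4,fy=4,interpolation=cv2.INTER_CUBIC))
to(.5416,.1783,.01,-2.53)
# project expected points
p=vision.camera_params('scene');K=p['K'];V=np.array(p['view'])
for q in ([.5416,.1783,.04],):
    c=V[:3,:3]@q+V[:3,3];u=K@[c[0],-c[1],-c[2]];print(u/u[2])"
```

```text
t 2.57 tcp [0.541  0.1741 0.0404] yaw -2.5322 F [0.3 0.9 0.7] w 0.0852 gf 0.0 q6 1.23
shift [ 0.0029 -0.0031  0.0304] spin -0.0022 n 0.031
[381.16240556 222.56217686   1.        ]
```

View pics/s1.png

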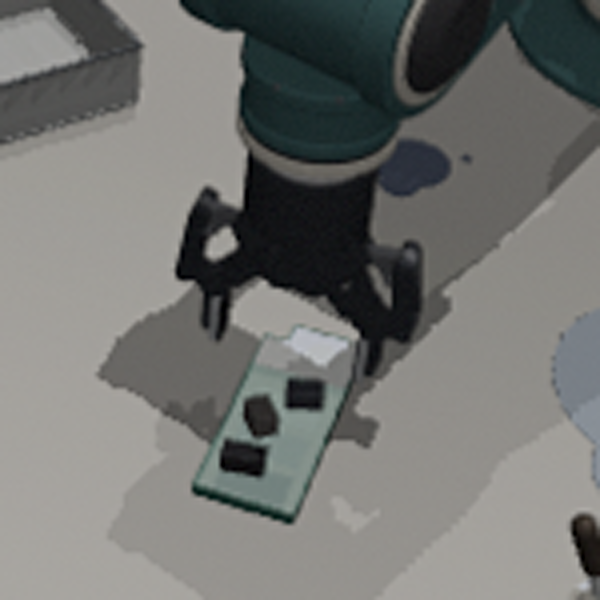

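The open fingers, with tips at about (363,214) and (402,222) in the full image, straddle the plate, and all three stubs are in place. I'll go down carefully and feel for the bench.

Request:
{"op": "apply_moves", "data": {"commands": "0.002 -0.003 0.015 0;0.002 -0.003 0.03 0;0.002 -0.003 0.04 0;0.002 -0.003 0.04 0;0.002 -0.003 0.04 0"}}

```text
time: 2.98
tcp_pos: [0.5417, 0.178, 0.0016]
tool_rot: [0.0, 0.954, 0.3, 0.0]
contact_force: [-0.2, -0.5, 0.8]
grip_width: 0.0852
grip_force: 0.0
```

Request:
{"op": "apply_moves", "data": {"commands": "0 0 0.002 0;0 0 0.004 0;0 0 0.004 0"}}

```text
time: 3.23
tcp_pos: [0.5414, 0.1781, -0.0033]
tool_rot: [0.0, 0.954, 0.3, 0.0]
contact_force: [0.9, -0.5, -0.0]
grip_width: 0.0854
grip_force: 0.0
```

Request:
{"op": "apply_moves", "data": {"commands": "0 0 0.001 0;0 0 0.002 0;0 0 0.002 0"}}

```text
time: 3.48
tcp_pos: [0.5411, 0.1781, -0.0058]
tool_rot: [-0.0, 0.954, 0.3, -0.0]
contact_force: [0.4, -0.2, 0.8]
grip_width: 0.0853
grip_force: 0.0
```

Request:
{"op": "apply_moves", "data": {"commands": "0 0 -0.001 0;0 0 -0.001 0;0 0 -0.001 0;0 0 -0.001 0;0 0 -0.001 0", "fingers": 0.6, "force": 20}}

```text
time: 3.9
tcp_pos: [0.5412, 0.1781, -0.0046]
tool_rot: [-0.0, 0.954, 0.3, 0.0]
contact_force: [0.1, 1.1, -1.0]
grip_width: 0.0682
grip_force: 0.0
```

Request:
{"op": "apply_moves", "data": {"commands": "0 0 0 0;0 0 0 0;0 0 0 0;0 0 0 0;0 0 0 0", "fingers": 0.5}}

```text
time: 4.32
tcp_pos: [0.5412, 0.1781, -0.0047]
tool_rot: [-0.0, 0.954, 0.3, -0.0]
contact_force: [-0.0, 0.5, 0.3]
grip_width: 0.0638
grip_force: 0.6
```

Request:
{"op": "apply_moves", "data": {"commands": "0 0 0 0;0 0 0 0;0 0 0 0;0 0 0 0;0 0 0 0", "fingers": 0.2, "force": 60}}

```text
time: 4.73
tcp_pos: [0.5415, 0.1782, -0.0041]
tool_rot: [-0.0, 0.954, 0.3, 0.0]
contact_force: [-1.0, 0.2, 6.3]
grip_width: 0.0619
grip_force: 66.0
```

Request:
{"op": "apply_moves", "data": {"commands": "0 0 -0.006 0;0 0 -0.018 0;0 0 -0.036 0;0 0 -0.06 0;0 0 -0.084 0"}}

```text
time: 5.15
tcp_pos: [0.5409, 0.1779, 0.0808]
tool_rot: [0.0, 0.954, 0.3, -0.0]
contact_force: [0.4, 0.1, -1.9]
grip_width: 0.0619
grip_force: 65.8
```

Request:
{"op": "apply_moves", "data": {"commands": "0 0 -0.024 0;0 0 -0.048 0;0 0 -0.066 0;0 0 -0.078 0;0 0 -0.08 0"}}

```text
time: 5.57
tcp_pos: [0.5419, 0.1783, 0.1623]
tool_rot: [0.0, 0.954, 0.3, 0.002]
contact_force: [0.5, 0.3, -2.5]
grip_width: 0.0622
grip_force: 65.8
```

```bash
python3 -c "
from h import *
im,d=cap('scene'); cv2.imwrite('pics/s2.png',cv2.resize(im[90:240,310:460],None,fx=4,fy=4,interpolation=cv2.INTER_CUBIC))
to(.526,-.232,.15,-.087)"
```

```text
t 5.62 tcp [0.5415 0.1782 0.1608] yaw -2.5318 F [ 0.7 -0.4 -2.1] w 0.0621 gf 65.8 q6 1.23
shift [-0.2477  0.3273  0.0106] spin -2.4448 n 0.411
```

View pics/s2.png

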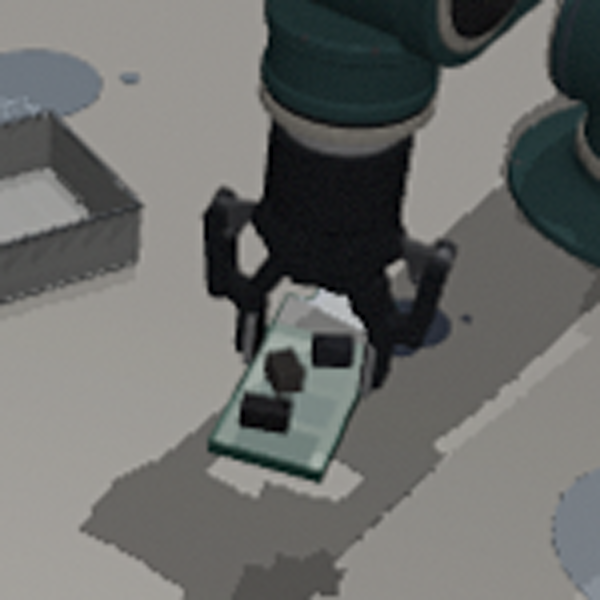

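The plate is up and level, and the three stubs at (265,410), (285,370) and (332,348) in the crop are still on it. Next I'll carry it smoothly over the tin.

Request:
{"op": "apply_moves", "data": {"commands": "-0.0045 0.0066 0 0;-0.0136 0.0198 0 0;-0.0271 0.0396 0 0;-0.0452 0.066 0 0;-0.0633 0.0924 0 0"}}

```text
time: 6.03
tcp_pos: [0.5414, 0.0647, 0.1575]
tool_rot: [-0.0, 0.954, 0.301, -0.001]
contact_force: [1.0, -0.0, -1.5]
grip_width: 0.0621
grip_force: 65.8
```

Request:
{"op": "apply_moves", "data": {"commands": "-0.0181 0.0264 0 0;-0.0362 0.0528 0 0;-0.0543 0.0792 0 0;-0.0724 0.1056 0 0;-0.0904 0.132 0 0"}}

```text
time: 6.45
tcp_pos: [0.5427, -0.0958, 0.1577]
tool_rot: [-0.0, 0.954, 0.3, -0.001]
contact_force: [0.5, -0.4, -2.0]
grip_width: 0.062
grip_force: 65.8
```

Request:
{"op": "apply_moves", "data": {"commands": "-0.0181 0.0264 0 0;-0.0362 0.0528 0 0;-0.052 0.0759 0 0;-0.0633 0.0924 0 0;-0.0701 0.1023 0 0"}}

```text
time: 6.87
tcp_pos: [0.5438, -0.2202, 0.1575]
tool_rot: [-0.001, 0.954, 0.299, -0.001]
contact_force: [0.7, 0.5, -1.8]
grip_width: 0.0616
grip_force: 65.8
```

Request:
{"op": "apply_moves", "data": {"commands": "-0.0045 0.0066 0 0;-0.0079 0.0115 0 -0.04;-0.009 0.0132 0 -0.12;-0.009 0.0132 0 -0.22;-0.009 0.0132 0 -0.32"}}

```text
time: 7.28
tcp_pos: [0.5448, -0.2333, 0.1586]
tool_rot: [-0.001, 0.893, 0.451, -0.0]
contact_force: [0.1, 0.3, -0.9]
grip_width: 0.0619
grip_force: 65.8
```

Request:
{"op": "apply_moves", "data": {"commands": "0 0 0 -0.1;0 0 0 -0.2;0 0 0 -0.3;0 0 0 -0.4;0 0 0 -0.5"}}

```text
time: 7.7
tcp_pos: [0.5449, -0.233, 0.1586]
tool_rot: [-0.001, 0.753, 0.658, -0.0]
contact_force: [-0.0, 0.9, -1.9]
grip_width: 0.0618
grip_force: 65.8
```

Request:
{"op": "apply_moves", "data": {"commands": "0 0 0 -0.1;0 0 0 -0.2;0 0 0 -0.3;0 0 0 -0.4;0 0 0 -0.5"}}

```text
time: 8.12
tcp_pos: [0.5449, -0.233, 0.1586]
tool_rot: [-0.001, 0.567, 0.824, -0.0]
contact_force: [0.0, -0.4, -2.1]
grip_width: 0.0617
grip_force: 65.8
```

Request:
{"op": "apply_moves", "data": {"commands": "0 0 0 -0.1;0 0 0 -0.2;0 0 0 -0.3;0 0 0 -0.4;0 0 0 -0.5"}}

```text
time: 8.53
tcp_pos: [0.5449, -0.233, 0.1586]
tool_rot: [-0.0, 0.346, 0.938, 0.0]
contact_force: [-0.0, 0.3, -2.4]
grip_width: 0.0615
grip_force: 65.8
```

```bash
python3 -c "
from h import *
to(.545,-.234,.1,-.087)"
```

```text
t 8.53 tcp [ 0.5449 -0.233   0.1586] yaw -0.7059 F [-0.   0.3 -2.4] w 0.0615 gf 65.8 q6 -1.31
shift [-0.0008 -0.0007  0.0586] spin -0.6189 n 0.059
```

Request:
{"op": "apply_moves", "data": {"commands": "-0.001 -0.001 0 -0.12;-0.001 -0.001 0.005 -0.24;-0.001 -0.001 0.015 -0.36;-0.001 -0.001 0.03 -0.48;-0.001 -0.001 0.045 -0.58"}}

```text
time: 8.95
tcp_pos: [0.5451, -0.2345, 0.1135]
tool_rot: [-0.0, 0.062, 0.998, 0.0]
contact_force: [-0.0, 0.6, -3.0]
grip_width: 0.0617
grip_force: 65.8
```

Request:
{"op": "apply_moves", "data": {"commands": "0 0 0.015 -0.035;0 0 0.03 -0.04;0 0 0.036 -0.04;0 0 0.036 -0.04;0 0 0.036 -0.04"}}

```text
time: 9.37
tcp_pos: [0.5451, -0.2349, 0.0784]
tool_rot: [-0.0, 0.046, 0.999, 0.0]
contact_force: [-0.0, 0.7, -1.4]
grip_width: 0.0619
grip_force: 65.9
```

```bash
python3 -c "
from h import *
to(.545,-.234,.055,-.087)
im,d=cap('scene');t,_=cap('top')
a=cv2.resize(im[70:190,240:380],None,fx=4,fy=4,interpolation=cv2.INTER_CUBIC);b=cv2.resize(t[160:260,340:420],None,fx=3,fy=3,interpolation=cv2.INTER_CUBIC);b=cv2.copyMakeBorder(b,0,180,0,0,0)
cv2.imwrite('pics/s3.png',np.hstack([a,b]))"
```

```text
t 9.37 tcp [ 0.5451 -0.2349  0.0784] yaw -0.0918 F [-0.   0.7 -1.4] w 0.0619 gf 65.9 q6 -1.93
shift [0.0002 0.0009 0.0234] spin -0.0048 n 0.023
```

View pics/s3.png

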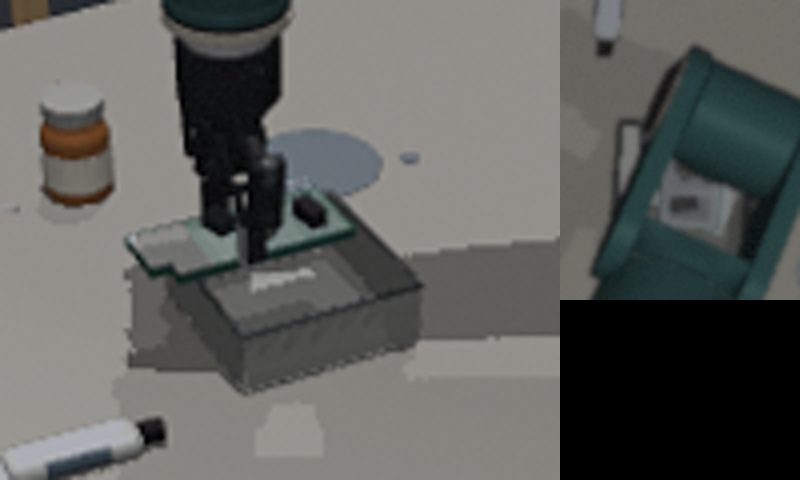

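The plate is level above the tin, with the frosted end out over its far rim and the stubs still on it. I'll ease the grip and press the label side on the rim to pivot the plain end down.

Request:
{"op": "apply_moves", "data": {"commands": "0 0 0.01 0;0 0 0.018 0;0 0 0.022 0;0 0 0.024 0;0 0 0.024 0", "force": 25}}

```text
time: 9.88
tcp_pos: [0.5448, -0.2351, 0.0535]
tool_rot: [-0.001, 0.046, 0.999, 0.0]
contact_force: [0.1, 0.8, -2.0]
grip_width: 0.0617
grip_force: 65.9
```

Request:
{"op": "apply_moves", "data": {"commands": "0 0 0.001 0;0 0 0.002 0;0 0 0.003 0;0 0 0.004 0;0 0 0.005 0"}}

```text
time: 10.3
tcp_pos: [0.5453, -0.2354, 0.0499]
tool_rot: [0.0, 0.046, 0.999, -0.0]
contact_force: [-3.9, 2.1, 9.9]
grip_width: 0.0622
grip_force: 67.1
```

```bash
python3 -c "
from h import *
to(.545,-.234,.04,-.087)"
```

```text
t 10.3 tcp [ 0.5453 -0.2354  0.0499] yaw -0.0918 F [-3.9  2.1  9.9] w 0.0622 gf 67.1 q6 -1.93
shift [0.0004 0.0014 0.0099] spin -0.0048 n 0.01
```

Request:
{"op": "apply_moves", "data": {"commands": "0 0 0 0;0 0 0 0;0 0 0 0", "fingers": 0.25, "force": 25}}

```text
time: 10.55
tcp_pos: [0.5454, -0.2354, 0.0502]
tool_rot: [0.0, 0.046, 0.999, -0.0]
contact_force: [-3.0, 1.7, 5.5]
grip_width: 0.062
grip_force: 66.8
```

Request:
{"op": "apply_moves", "data": {"commands": "0 0 0.001 0;0 0 0.002 0;0 0 0.002 0"}}

```text
time: 10.8
tcp_pos: [0.5456, -0.2356, 0.0487]
tool_rot: [0.001, 0.046, 0.999, -0.0]
contact_force: [-5.1, 2.5, 11.2]
grip_width: 0.0617
grip_force: 68.2
```

Request:
{"op": "apply_moves", "data": {"commands": "0 0 0.001 0;0 0 0.002 0;0 0 0.003 0;0 0 0.003 0"}}

```text
time: 11.13
tcp_pos: [0.5456, -0.2356, 0.0457]
tool_rot: [0.001, 0.046, 0.999, -0.0]
contact_force: [-5.4, 1.1, 11.8]
grip_width: 0.0619
grip_force: 70.3
```

Request:
{"op": "apply_moves", "data": {"commands": "0 0 0.001 0;0 0 0.002 0;0 0 0.002 0;0 0 0.002 0"}}

```text
time: 11.47
tcp_pos: [0.5456, -0.2356, 0.0437]
tool_rot: [0.001, 0.046, 0.999, -0.0]
contact_force: [-4.9, 0.1, 10.9]
grip_width: 0.0619
grip_force: 71.1
```

```bash
python3 -c "
from h import *
to(.545,-.234,.04,-.087)
im,d=cap('scene');P=pts('scene',d);np.save('P4.npy',P)
a=cv2.resize(im[70:190,240:380],None,fx=4,fy=4,interpolation=cv2.INTER_CUBIC)
cv2.imwrite('pics/s4.png',a)"
```

```text
t 11.47 tcp [ 0.5456 -0.2356  0.0437] yaw -0.0918 F [-4.9  0.1 10.9] w 0.0619 gf 71.1 q6 -1.93
shift [0.0007 0.0016 0.0037] spin -0.0048 n 0.004
```

View pics/s4.png

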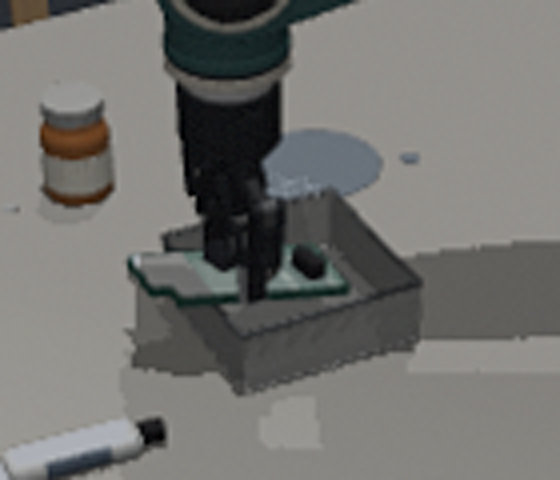

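It is pivoting as wanted: the plain end, with its stub at (308,260), dips into the tin and the label end rises. I'll press on slowly.

Request:
{"op": "apply_moves", "data": {"commands": "0 0 0.001 0;0 0 0.001 0;0 0 0.002 0;0 0 0.002 0;0 0 0.003 0"}}

```text
time: 11.93
tcp_pos: [0.5457, -0.2357, 0.041]
tool_rot: [0.001, 0.046, 0.999, -0.0]
contact_force: [-4.3, 2.1, 11.4]
grip_width: 0.062
grip_force: 72.1
```

Request:
{"op": "apply_moves", "data": {"commands": "0 0 0 0;0 0 0.001 0;0 0 0.001 0;0 0 0.002 0;0 0 0.002 0"}}

```text
time: 12.35
tcp_pos: [0.5456, -0.2356, 0.0386]
tool_rot: [0.001, 0.046, 0.999, -0.0]
contact_force: [-6.2, 1.3, 11.8]
grip_width: 0.0617
grip_force: 72.7
```

```bash
cat > look.py <<'E'
import sys
from h import *
im,d=cap('scene');P=pts('scene',d)
hsv=cv2.cvtColor(im,cv2.COLOR_BGR2HSV)
to(.545,-.234,.04,-.087)
# heights of plate/clutter in vertical slice near y=-0.235, by world x
for x in np.arange(.40,.66,.02):
    m=(abs(P[...,0]-x)<.01)&(abs(P[...,1]+.235)<.025)&(P[...,2]<.15)
    z=P[...,2][m]; g=cv2.cvtColor(im,cv2.COLOR_BGR2GRAY)[m]
    if len(z)>3: print(round(x,2),len(z),np.percentile(z,[10,50,90]).round(3),'gray',np.percentile(g,[10,50,90]).round(0))
E
python3 look.py
```

```text
t 12.4 tcp [ 0.5456 -0.2356  0.0387] yaw -0.0917 F [-4.6  1.1 11. ] w 0.0618 gf 72.7 q6 -1.93
shift [ 0.0007  0.0016 -0.0013] spin -0.0047 n 0.002
0.42 114 [0.013 0.036 0.061] gray [55. 58. 70.]
0.44 22 [0.011 0.024 0.025] gray [19. 33. 78.]
0.46 34 [0.011 0.023 0.04 ] gray [10. 40. 84.]
0.48 44 [0.027 0.033 0.045] gray [ 45.  72. 130.]
0.5 62 [0.006 0.036 0.049] gray [ 47.  82. 112.]
0.52 45 [0.004 0.008 0.044] gray [ 74.  84. 128.]
0.54 51 [0.005 0.051 0.057] gray [ 72.  84. 124.]
0.56 132 [0.058 0.124 0.146] gray [ 12.  18. 126.]
0.58 159 [0.    0.019 0.071] gray [ 57.  78. 111.]
0.6 120 [0.    0.036 0.079] gray [ 57.  79. 105.]
0.62 89 [0.    0.003 0.08 ] gray [ 34.  77. 133.]
0.64 65 [-0.001  0.002  0.004] gray [124. 134. 148.]
```

Request:
{"op": "apply_moves", "data": {"commands": "0 0 0.001 0;0 0 0.001 0;0 0 0.002 0;0 0 0.002 0;0 0 0.003 0"}}

```text
time: 12.82
tcp_pos: [0.5456, -0.2357, 0.036]
tool_rot: [0.001, 0.046, 0.999, -0.0]
contact_force: [-12.1, 1.5, 23.3]
grip_width: 0.0617
grip_force: 74.9
```

Request:
{"op": "apply_moves", "data": {"commands": "0 0 0 0;0 0 0 0;0 0 0 0"}}

```text
time: 13.07
tcp_pos: [0.5456, -0.2357, 0.0361]
tool_rot: [0.001, 0.046, 0.999, -0.0]
contact_force: [-8.1, 1.7, 15.1]
grip_width: 0.0624
grip_force: 73.9
```

```bash
python3 look.py
```

```text
t 13.12 tcp [ 0.5456 -0.2357  0.0361] yaw -0.0919 F [-6.9  1.5 14.5] w 0.0616 gf 73.9 q6 -1.93
shift [ 0.0008  0.0016 -0.0039] spin -0.0049 n 0.004
0.42 104 [0.02  0.041 0.062] gray [51. 58. 61.]
0.44 41 [0.016 0.023 0.025] gray [15. 29. 56.]
0.46 47 [0.011 0.024 0.032] gray [ 33.  43. 100.]
0.48 41 [0.018 0.022 0.025] gray [ 39. 104. 120.]
0.5 38 [0.006 0.03  0.034] gray [ 79. 107. 132.]
0.52 38 [0.005 0.009 0.041] gray [ 76.  84. 128.]
0.54 49 [0.004 0.049 0.054] gray [ 72.  84. 118.]
0.56 132 [0.058 0.123 0.144] gray [ 12.  19. 124.]
0.58 160 [0.    0.017 0.071] gray [ 57.  77. 107.]
0.6 118 [0.001 0.004 0.081] gray [ 54.  79. 102.]
0.62 91 [-0.     0.002  0.084] gray [ 33.  78. 133.]
0.64 63 [-0.001  0.001  0.004] gray [127. 135. 149.]
```

Request:
{"op": "apply_moves", "data": {"commands": "0 0 -0.002 0;0 0 -0.006 0;0 0 -0.012 0;0 0 -0.02 0;0 0 -0.028 0"}}

```text
time: 13.53
tcp_pos: [0.5451, -0.2353, 0.063]
tool_rot: [-0.0, 0.046, 0.999, 0.0]
contact_force: [-0.4, -0.8, -1.7]
grip_width: 0.0619
grip_force: 72.0
```

Request:
{"op": "apply_moves", "data": {"commands": "0 0 -0.008 0;0 0 -0.016 0;0 0 -0.024 0;0 0 -0.03 0;0 0 -0.032 0"}}

```text
time: 13.95
tcp_pos: [0.5455, -0.2355, 0.0957]
tool_rot: [0.001, 0.046, 0.999, -0.0]
contact_force: [0.2, 0.2, -1.9]
grip_width: 0.0618
grip_force: 72.0
```

```bash
python3 -c "
from h import *
to(.545,-.234,.1,-.087)
im,d=cap('scene')
a=cv2.resize(im[60:190,240:380],None,fx=4,fy=4,interpolation=cv2.INTER_CUBIC)
cv2.imwrite('pics/s5.png',cv2.convertScaleAbs(a,alpha=1.3))"
```

```text
t 13.95 tcp [ 0.5455 -0.2355  0.0957] yaw -0.0918 F [ 0.2  0.2 -1.9] w 0.0618 gf 72.0 q6 -1.93
shift [ 0.0006  0.0014 -0.0043] spin -0.0048 n 0.005
```

View pics/s5.png

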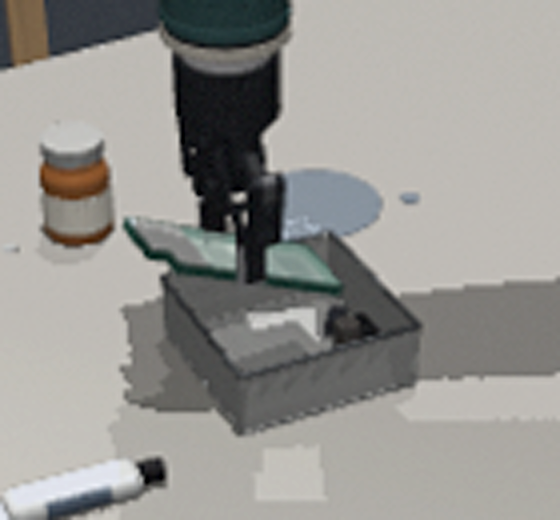

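The stubs sit in the tin in a clump at about (350,325), and the glass looks clear. I'll raise the plate, move it to free bench and check the tin from above.

Request:
{"op": "apply_moves", "data": {"commands": "0 0 -0.01 0;0 0 -0.03 0;0 0 -0.05 0;0 0 -0.065 0;0 0 -0.07 0"}}

```text
time: 14.42
tcp_pos: [0.5458, -0.2356, 0.1672]
tool_rot: [0.001, 0.046, 0.999, -0.001]
contact_force: [-0.2, 0.2, -1.5]
grip_width: 0.0619
grip_force: 72.1
```

Request:
{"op": "apply_moves", "data": {"commands": "0.003 0.012 0 0;0.01 0.035 0 0;0.018 0.068 0 0;0.026 0.1 0 0;0.035 0.13 0 0"}}

```text
time: 14.83
tcp_pos: [0.5211, -0.1007, 0.1629]
tool_rot: [-0.001, 0.046, 0.999, 0.0]
contact_force: [1.0, 0.1, -1.8]
grip_width: 0.0615
grip_force: 72.0
```

Request:
{"op": "apply_moves", "data": {"commands": "0.008 0.032 0 0;0.016 0.064 0 0;0.024 0.094 0 0;0.031 0.118 0 0;0.034 0.13 0 0"}}

```text
time: 15.25
tcp_pos: [0.4989, 0.0328, 0.1632]
tool_rot: [-0.001, 0.045, 0.999, 0.0]
contact_force: [0.5, 0.6, -0.9]
grip_width: 0.0617
grip_force: 72.1
```

Request:
{"op": "apply_moves", "data": {"commands": "0 0 0 -0.05;0 0 0 -0.09;0 0 0 -0.09"}}

```text
time: 15.5
tcp_pos: [0.4998, 0.0303, 0.1635]
tool_rot: [-0.001, -0.0, 1.0, -0.0]
contact_force: [-0.1, -0.4, -1.3]
grip_width: 0.0622
grip_force: 72.0
```

```bash
python3 -c "
from h import *
to(.5,.03,.03,0)
t,_=cap('top');s,_=cap('scene')
a=cv2.resize(t[185:260,350:415],None,fx=6,fy=6,interpolation=cv2.INTER_CUBIC)
b=cv2.resize(s[90:215,275:400],None,fx=3.3,fy=3.6,interpolation=cv2.INTER_CUBIC)
b=b[:,:400]
cv2.imwrite('pics/s6.png',cv2.convertScaleAbs(np.hstack([a,b[:450]]),alpha=1.4))"
```

```text
t 15.5 tcp [0.4998 0.0303 0.1635] yaw 0.0008 F [-0.1 -0.4 -1.3] w 0.0622 gf 72.0 q6 -1.56
shift [-0.0003 -0.0003  0.1335] spin 0.0008 n 0.133
```

View pics/s6.png

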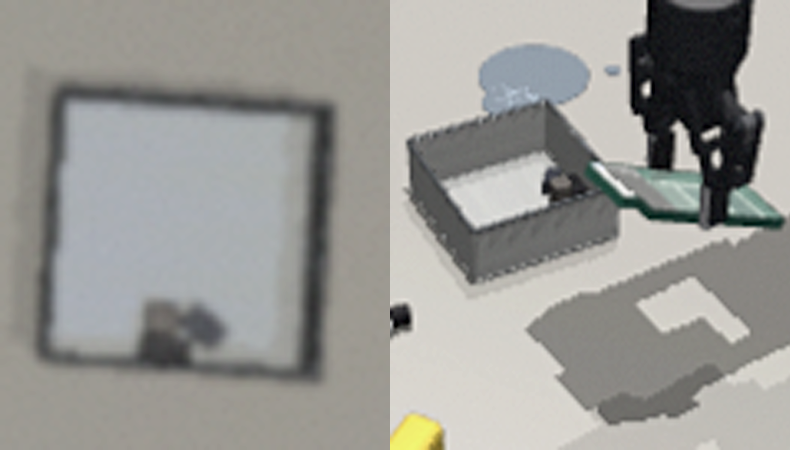

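The top view shows three stubs inside the tin, at about (160,315), (165,345) and (205,325) in the crop. The plate is clear. I'll level it by pressing its low plain end on the free bench.

Request:
{"op": "apply_moves", "data": {"commands": "0 0 0.02 0;0 0 0.055 0;0 0 0.09 0;0 0 0.115 0;0 0 0.125 0"}}

```text
time: 16.02
tcp_pos: [0.4983, 0.0296, 0.0352]
tool_rot: [-0.003, 0.002, 1.0, -0.0]
contact_force: [-0.7, -0.1, -2.2]
grip_width: 0.0618
grip_force: 72.0
```

Request:
{"op": "apply_moves", "data": {"commands": "0 0 0.003 0;0 0 0.006 0;0 0 0.009 0;0 0 0.012 0;0 0 0.015 0"}}

```text
time: 16.43
tcp_pos: [0.501, 0.0299, 0.0253]
tool_rot: [0.001, 0.001, 1.0, 0.0]
contact_force: [1.3, -0.0, 1.9]
grip_width: 0.0616
grip_force: 72.4
```

Request:
{"op": "apply_moves", "data": {"commands": "0 0 0.003 0;0 0 0.006 0;0 0 0.009 0;0 0 0.012 0;0 0 0.014 0"}}

```text
time: 16.85
tcp_pos: [0.5003, 0.0299, 0.0101]
tool_rot: [0.0, 0.001, 1.0, -0.0]
contact_force: [2.5, -0.2, 4.5]
grip_width: 0.062
grip_force: 74.4
```

Request:
{"op": "apply_moves", "data": {"commands": "0 0 0.003 0;0 0 0.005 0;0 0 0.007 0;0 0 0.008 0;0 0 0.009 0"}}

```text
time: 17.27
tcp_pos: [0.5002, 0.03, 0.0011]
tool_rot: [-0.0, 0.001, 1.0, 0.0]
contact_force: [1.8, -0.0, 2.7]
grip_width: 0.0622
grip_force: 74.9
```

Request:
{"op": "apply_moves", "data": {"commands": "0 0 0.001 0;0 0 0.002 0;0 0 0.002 0;0 0 0.003 0;0 0 0.003 0"}}

```text
time: 17.68
tcp_pos: [0.5001, 0.03, -0.0019]
tool_rot: [-0.0, 0.001, 1.0, 0.0]
contact_force: [1.5, 0.8, 3.4]
grip_width: 0.0616
grip_force: 75.0
```

Request:
{"op": "apply_moves", "data": {"commands": "0 0 0.001 0;0 0 0.001 0;0 0 0.002 0;0 0 0.002 0"}}

```text
time: 18.02
tcp_pos: [0.5002, 0.0299, -0.0038]
tool_rot: [-0.0, 0.001, 1.0, -0.0]
contact_force: [2.3, -0.1, 2.7]
grip_width: 0.062
grip_force: 75.1
```

Request:
{"op": "apply_moves", "data": {"commands": "0 0 -0.005 0;0 0 -0.02 0;0 0 -0.04 0;0 0 -0.065 0;0 0 -0.09 0"}}

```text
time: 18.43
tcp_pos: [0.4995, 0.0299, 0.0868]
tool_rot: [-0.001, 0.001, 1.0, -0.0]
contact_force: [0.4, 0.6, -0.9]
grip_width: 0.0615
grip_force: 74.6
```

Request:
{"op": "apply_moves", "data": {"commands": "0 0 -0.025 0;0 0 -0.05 0;0 0 -0.075 0;0 0 -0.095 0;0 0 -0.105 0"}}

```text
time: 18.85
tcp_pos: [0.5005, 0.0299, 0.1939]
tool_rot: [0.001, 0.001, 1.0, 0.0]
contact_force: [0.6, -0.7, -1.7]
grip_width: 0.062
grip_force: 74.6
```

Request:
{"op": "apply_moves", "data": {"commands": "0 0 0 0;0 0 0 0;0 0 0 0;0 0 0 0;0 0 0 0"}}

```text
time: 19.27
tcp_pos: [0.4999, 0.0299, 0.1901]
tool_rot: [-0.001, 0.001, 1.0, -0.0]
contact_force: [0.2, -0.7, -2.0]
grip_width: 0.0619
grip_force: 74.6
```

```bash
python3 -c "
from h import *
to(.5,.03,.19,0)
im,d=cap('scene');P=pts('scene',d)
m=(abs(P[...,1]-.03)<.05)&(P[...,0]>.40)&(P[...,0]<.62)&(P[...,2]>.12)&(P[...,2]<.26)
for lo in np.arange(.40,.62,.02):
    k=m&(P[...,0]>=lo)&(P[...,0]<lo+.02)
    if k.sum()>3: print(round(lo,2),k.sum(),np.percentile(P[...,2][k],[5,25,50,75]).round(3))
v,u=np.nonzero(m);print(u.min(),u.max(),v.min(),v.max())
cv2.imwrite('pics/s7.png',cv2.convertScaleAbs(cv2.resize(im[60:200,300:460],None,fx=4,fy=4,interpolation=cv2.INTER_CUBIC),alpha=1.3))"
```

```text
t 19.27 tcp [0.4999 0.0299 0.1901] yaw -0.0018 F [ 0.2 -0.7 -2. ] w 0.0619 gf 74.6 q6 -1.56
shift [-0.0001  0.0001  0.0001] spin -0.0018 n 0.0
0.4 45 [0.195 0.199 0.2   0.201]
0.42 61 [0.195 0.2   0.201 0.202]
0.44 56 [0.196 0.201 0.203 0.204]
0.46 59 [0.197 0.203 0.204 0.205]
0.48 160 [0.204 0.206 0.21  0.227]
0.5 330 [0.204 0.207 0.216 0.24 ]
0.52 129 [0.203 0.207 0.209 0.21 ]
0.54 136 [0.204 0.209 0.21  0.211]
0.56 99 [0.204 0.208 0.21  0.212]
334 399 109 148
```

The depth readings put the plate level within about 0.06 rad, with its underside about 0.2 m up and the frosted end pointing along +x. It is still, and the stubs were seen in the tin, so I'll hand in.

```bash
python3 -c "
from h import *
print(arm.job_done())"
```

```text
the job is handed in; nothing more can be done
None
```

I handed the job in with all three stubs in the tin. The arm is holding the plate by its clear part, label up and level within about 0.06 rad, roughly 0.2 m above the bench, with the frosted end pointing straight away from the robot; the hand-in returned no verdict.

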